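Pair a remote handset with the garage-door receiver

TASK

Pair the handset that has a single round key with the garage-door receiver, using only the fingertips: lightly press the receiver's round key all the way down (it stays down), then press the handset's key all the way down for a moment and let it come up again, then lightly press the receiver's long bar key all the way down (it stays down too). Press the handset where it lies on the bench, without picking it up, pushing it away or tipping it. Do not press the receiver's square key or any key of the two-key handset, and leave that handset and everything else on the bench where they are.

Things in the scene. Friction and masses are not known exactly. Their poses are not given: they have to be found in the camera images.
- receiver: door-opener receiver, a grey box with a white top plate, 130 x 190 x 45 mm (x, y, z), screwed to the bench; a thin black aerial lies along its far (+x) side, below its top. Origin: centre of its underside; z up; its long side is along its y. Its flat top, 45 mm above the bench, carries three black keys, each standing 12 mm proud and sliding straight down 8 mm: round key at (32, 58) mm, square key at (32, -58) mm, bar key at (-30, 0) mm (x, y in its frame)
- round_key_top (a point): centre of the top of the receiver's small round key, 22 mm across; 57 mm above the bench while up; moves down with the key
- round_key (a joint): travel of the round key in m: 0 up, 0.008 fully down. It has no spring: it moves against about 3 N of friction and stays wherever it is left
- bar_key_top (a point): centre of the top of the receiver's long bar key, 20 x 60 mm (long along the receiver's y); 57 mm above the bench while up; moves down with the key
- bar_key (a joint): travel of the bar key in m: 0 up, 0.008 fully down. It has no spring: it moves against about 3 N of friction and stays wherever it is left
- square_key_top (a point): centre of the top of the receiver's square key, 24 x 24 mm, 57 mm above the bench: not to be pressed
- square_key (a joint): travel of the square key in m: 0 up, 0.008 fully down; springs back. Not to be pressed
- handset: the handset to pair: loose on the bench, black with a pale face and a small wire loop at one end, 56 x 84 x 22 mm (x, y, z), about 0.12 kg. Origin: centre of its underside; z up. One round key in the middle of its face
- handset_key_top (a point): centre of the top of the handset's round key, 30 mm across, standing 9 mm proud, so 31 mm above the bench while up; moves down with the key
- handset_key (a joint): travel of the handset's key in m: 0 up, 0.006 fully down; a spring (about 1 N at first, 3.5 N fully down) brings it up again
- spare: the other handset, loose, same case and size, but with two square keys: to be left alone. Origin: centre of its underside
- spare_key_a (a joint): travel of one square key of the other handset in m: 0 up, 0.006 down; springs back. Not to be pressed
- spare_key_b (a joint): travel of its other square key in m, likewise. Not to be pressed
- jar: glass jar with a steel cap, 60 mm across, 75 mm tall, standing loose; to be left alone. Origin: centre of its underside
- tape: yellow tape measure, 70 x 40 x 60 mm, standing loose; to be left alone. Origin: centre of its underside
- oil: grey oil bottle, 72 mm across, 200 mm tall, standing loose; to be left alone. Origin: centre of its underside
- spray: spray can, 66 mm across, 190 mm tall, standing loose; to be left alone. Origin: centre of its underside
Things that resemble listed ones, but are neither listed nor needed, are in the scene too. What is shaped like the handset but purple or red is not meant. There is more than one size of the receiver; the job needs the larger.

How it is judged:
On the way, in this order (a step that is already met when the one before it is completed fails the run):
1. the receiver's round key is pressed down, the bar key still up (value of joint round_key above 0.0055 m and value of joint bar_key below 0.002 m), for 0.1 s.
2. then the handset's key is pressed down, the round key being down and the bar key still up (all of step 1 and value of joint handset_key above 0.0042 m), for 0.05 s.
3. then, the handset's key let go, the bar key is pressed down (value of joint bar_key above 0.0055 m and value of joint handset_key below 0.002 m), for 0.1 s.
At the end, for the whole second after the job is handed in: the receiver's round and bar keys are down (at least 5.5 of 8 mm), the square key and all handset keys up (within 2 mm); the handset lies flat and still within 30 mm of where it was; the other handset and the bystanders are within 30 mm of where they were (all of step 3 and value of joint round_key above 0.0055 m and value of joint each of square_key, spare_key_a, spare_key_b below 0.002 m and distance of each of handset, spare, jar, tape, oil, spray from where it was at the start of the episode below 0.03 m and angle between handset's own z axis and vertical below 0.1 rad and linear speed of handset below 0.02 m/s); the robot touches nothing.
It fails at once if the handset's key or the bar key pressed before the receiver's round key is down (value of joint any of handset_key, bar_key above 0.003 m and value of joint round_key below 0.004 m).
It fails at once if a key that is not part of the job pressed (over 3 mm) (value of joint any of square_key, spare_key_a, spare_key_b above 0.003 m).
It fails at once if the receiver or the handset pressed hard (over 30 N) (contact force between the fingers and receiver above 30 N or contact force between the fingers and handset above 30 N).
It fails at once if a handset lifted (10 mm), tipped (0.3 rad) or pushed away (30 mm) (height (world z) of any of handset, spare above 0.01 m or angle between any of handset, spare's own z axis and vertical above 0.3 rad or distance of any of handset, spare from where it was at the start of the episode above 0.03 m).
It fails at once if a bystander moved (30 mm) or tipped (0.4 rad) (distance of any of jar, tape, oil, spray from where it was at the start of the episode above 0.03 m or angle between any of jar, tape, oil, spray's own z axis and vertical above 0.4 rad).
It also fails if it takes over 61 s, if anything falls off the work surface, if the arm or the gripper's body presses on something with over 40 N, if the wrist force passes 120 N, or if a joint passes its speed limit or range.

ROBOT

A 6-joint arm with a two-finger parallel gripper is mounted at the origin on the work surface. World frame = base frame: x ahead of the robot, y to its left, z up, the work surface at z = 0. Lengths are in m, angles in rad, forces in N, time in s.
With the tool pointing down it reaches from about 0.325 to 0.775 m from the base axis. Payload 5.5 kg.
Tool frame: the origin (TCP) lies at the very end of the fingers, on their centre line; the grasp point (between the pads) lies 19 mm behind it; z points along the fingers, y is the line along which they close (so a half turn about z gives the same grasp; the last joint's range is limited). The gripper opens to 88 mm and grips with 3 to 60 N. Pads are 20 mm wide; open, the fingers measure 115 mm over their backs; the gripper's body (75 mm by 178 mm) begins 61 mm behind the grasp point.
Start: joints at [1.1, 0.091, 1.231, -0, 1.82, -0.057], TCP at [0.241, 0.549, 0.223] pointing down, gripper open.
Joint ranges: [-2.87, 2.87], [-0.86, 2.18], [0.17, 2.46], [-1.51, 4.65], [0.06, 2.69], [-2.65, 2.65]. Speed limits (rad/s): [2.57, 2.57, 3.01, 3.14, 3.14, 3.14].

INTERFACE

Orientations are given as a 3x3 rotation matrix whose columns are the frame's x, y, z axes.
In Python, from station import ctrl, cams gives the robot as it stands. The module is installed in compiled form; this text tells all that it offers.
- The arm moves only by the tool play_rows, never from a script. Its arguments are lists of equal length, an entry for each row: "hand": the opening, from -1 (shut) to 1 (fully open); "linear": the shift along the tool's x, y, z in cm, a list of three; "angular": the turn, a rotation vector about the tool's x, y, z in degrees, a list of three. A call has 1 to 5 rows; each row is the pose to reach, as a shift and turn from the pose commanded when the call began, along the tool's axes at that moment; what a row does not reach only later rows make up. A row lasts 1/8 s, in which the tool goes at most 62.5 mm and 10.7 degrees, less where a joint would pass 70% of its speed; a pose out of reach is approached as far as the arm can. A call with a gripper value outside its range is refused whole. The fingers move at their own pace and stop on an object; "squeeze" is the grip in N (left out, the last holds). Time passes only in rows, so rows that repeat a pose let the fingers close. It gives the time, the measured TCP pose, the force, the opening and the grip force at its end, in the units of the state.
- ctrl.get_state(): the state, without advancing time (a new reading comes with each control period).
- cams.capture(name): name is "scene" or "top"; returns a dict with "img" (384x512x3 uint8, blue, green, red), "range_z" (384x512 float32, m along the optical axis (not along the pixel's ray), 0 where there is no reading), "intrinsics" (3x3 intrinsics, pixels), "world_to_cam" (4x4, takes a point from world to camera coordinates). Camera axes: x right, y down, z forward; pixel columns grow to the right and rows downward; lengths in m; the calibration is good to about 2 mm. A picture is of the moment at which its call begins.
- ctrl.finish_job(): hands the job in; it is judged then, once.
The state is a dict: "time_s": time; "qpos": joint angles; "joint_vel": joint speeds; "joint_efforts": joint torques, N m; "tcp_pos": TCP position; "ee_rot": TCP orientation; "force": force on the tool from outside, world axes, zero at the start; "torque": the same for the moment, N m; "gripper_width": finger opening in m; "grip_force": force on a finger pad.
Only numpy, scipy, OpenCV 4.12 (cv2) and the standard library are available. Lean on these libraries where they do the work, as an engineer would, in place of code of your own. Each camera call takes 0.05 s, during which the arm holds its last target. There are 200 camera calls.

## Working session

There is one attempt and no reset: what is moved stays moved. The work goes in short steps, Python scripts to look and compute and a tool call to move; the robot and the scene stay as the last step left them, time stands still between calls to the robot, and variables do not carry over. Pictures are saved under pics/ and viewed, at most 10 in all, crops included, and the job is handed in when it is done.

Besides the shell and the picture viewer there is one more tool, called after "Request:" as name(argument=value, ...) on one line, values as JSON. play_rows: Moves the arm, as the interface text tells. Its arguments: {"type":"object","properties":{"hand":{"type":"array","items":{"type":"number"}},"linear":{"type":"array","items":{"type":"array","items":{"type":"number"}}},"angular":{"type":"array","items":{"type":"array","items":{"type":"number"}}},"squeeze":{"type":"number"}},"required":["hand","linear","angular"]}

```bash
mkdir -p pics; cat > h.py <<'E'
import numpy as np, cv2
from station import ctrl, cams
def cap(n):
    c=cams.capture(n); np.savez(''+n+'.npz',**c); return c
def load(n): return dict(np.load(''+n+'.npz'))
def ray(c,u,v,z):
    M=c['world_to_cam'];R=M[:3,:3];t=M[:3,3];o=-R.T@t
    d=R.T@np.linalg.inv(c['intrinsics'])@np.array([u,v,1.]); return o+d*(z-o[2])/d[2]
def proj(c,p):
    q=c['world_to_cam'][:3,:3]@np.array(p)+c['world_to_cam'][:3,3]; q=c['intrinsics']@q; return q[:2]/q[2]
def pt(c,u,v):
    M=c['world_to_cam'];z=c['range_z'][int(v),int(u)];q=np.linalg.inv(c['intrinsics'])@np.array([u,v,1.])*z
    return M[:3,:3].T@(q-M[:3,3])
E
python3 - <<'E'
from h import *
a=cap('top');b=cap('scene')
for n,c in (('top',a),('scene',b)):
    cv2.imwrite(f'pics/{n}0.png',cv2.resize(c['img'],(800,600),interpolation=cv2.INTER_CUBIC)); print(c['intrinsics'][0],np.round(-c['world_to_cam'][:3,:3].T@c['world_to_cam'][:3,3],3))
s=ctrl.get_state();print(s['time_s'],s['tcp_pos'],s['ee_rot'],s['gripper_width'])
E
```

```text
[474.37673454   0.         260.16839802] [0.296 0.038 1.636]
[388.93407036   0.         251.77795917] [1.368 0.187 0.995]
0.1 [0.24114676 0.54913577 0.22165297] [[-9.15601664e-01  4.02085811e-01 -7.70205583e-04]
 [ 4.02086535e-01  9.15600450e-01 -1.49471601e-03]
 [ 1.04196478e-04 -1.67825376e-03 -9.99998586e-01]] 0.08758512905007017
```

View pics/top0.png

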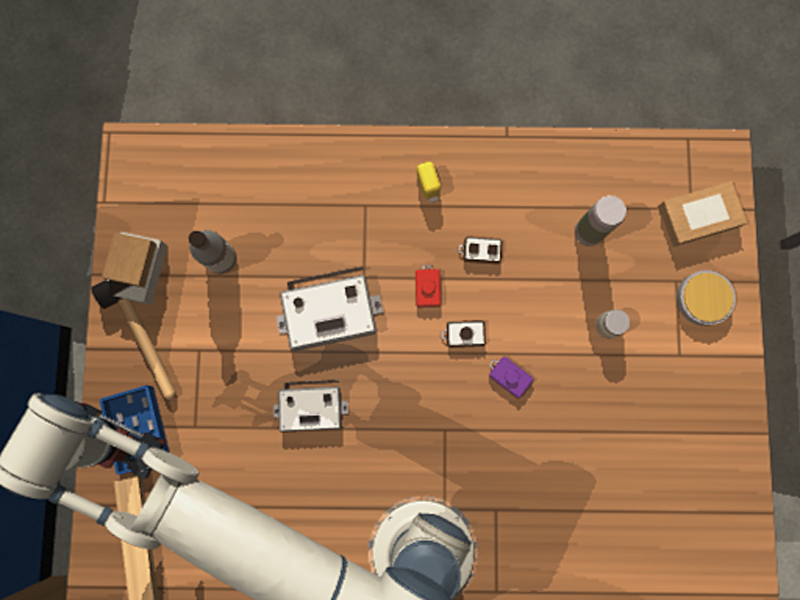

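View pics/scene0.png

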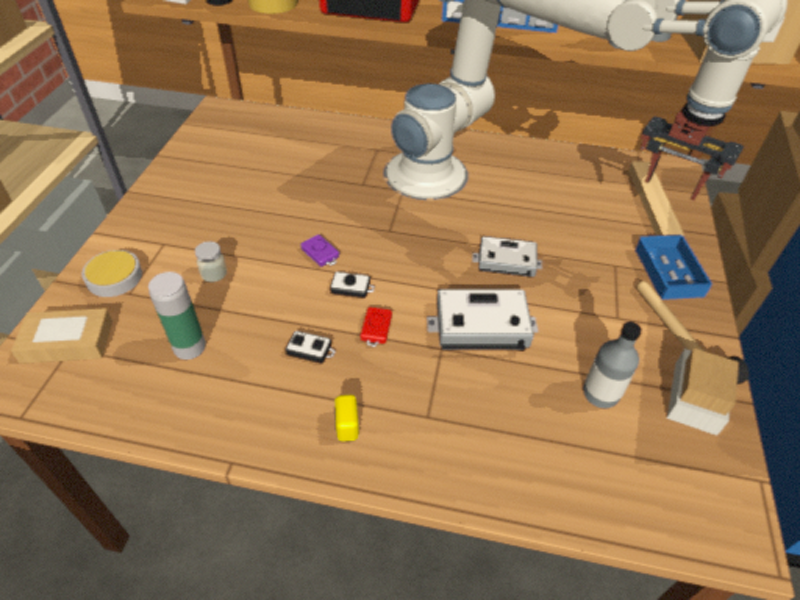

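The top view (800x600) shows two receivers, at (328,312) and (310,408). The larger is at (328,312), with its round key near (298,303), square key (350,291) and bar (329,325). There are four handset shapes: (465,334) pale with one round key, (482,250) pale with two square keys (the spare), (428,288) red and (511,378) purple. The one at (465,334) fits. I'll confirm it in a crop and measure.

```bash
python3 - <<'E'
from h import *
c=load('top');im=c['img']
x0,y0,x1,y1=165,140,345,285
cv2.imwrite('pics/crop.png',cv2.resize(im[y0:y1,x0:x1],None,fx=4.4,fy=4.1,interpolation=cv2.INTER_CUBIC))
g=cv2.cvtColor(im,cv2.COLOR_BGR2HSV)
w=((g[...,1]<60)&(g[...,2]>150)).astype(np.uint8)
cs,_=cv2.findContours(w[y0:y1,x0:x1],cv2.RETR_CCOMP,cv2.CHAIN_APPROX_NONE)[:2]
for k in cs:
    a=cv2.contourArea(k)
    if a<15: continue
    r=cv2.minAreaRect(k);u,v=r[0][0]+x0,r[0][1]+y0
    print(a,np.round([u,v],1),np.round(r[1],1),round(r[2],1),[np.round(ray(c,u,v,z)[:2],4) for z in(.022,.031,.045,.057)],pt(c,u,v)[2].round(3))
E
```

```text
888.5 [197.3 261.5] [25.3 37.8] 87.0 [array([0.2987, 0.2502]), array([0.2987, 0.249 ]), array([0.2987, 0.2472]), array([0.2986, 0.2456])] 0.029
91.0 [197.5 268.5] [15.  7.] -0.0 [array([0.2754, 0.2489]), array([0.2755, 0.2477]), array([0.2757, 0.2459]), array([0.2758, 0.2443])] 0.04
37.0 [185. 257.] [6. 8.] 0.0 [array([0.3131, 0.2921]), array([0.313 , 0.2907]), array([0.3129, 0.2885]), array([0.3128, 0.2866])] 0.035
47.5 [209.5 255.5] [9. 7.] 90.0 [array([0.319 , 0.2098]), array([0.3188, 0.2088]), array([0.3186, 0.2073]), array([0.3185, 0.206 ])] 0.045
265.0 [297.8 213. ] [13.3 22.1] 86.4 [array([ 0.4657, -0.0881]), array([ 0.4648, -0.0874]), array([ 0.4633, -0.0863]), array([ 0.462 , -0.0854])] 0.031
76.0 [298. 213.] [9.9 9.9] 45.0 [array([ 0.4658, -0.0888]), array([ 0.4648, -0.088 ]), array([ 0.4633, -0.0869]), array([ 0.4621, -0.086 ])] 0.035
1842.0 [209.  198.8] [35.9 54.1] 78.1 [array([0.5115, 0.2167]), array([0.5103, 0.2157]), array([0.5084, 0.2141]), array([0.5068, 0.2128])] 0.045
186.0 [211.3 208.7] [11.  20.4] 78.7 [array([0.4775, 0.2076]), array([0.4765, 0.2067]), array([0.4749, 0.2052]), array([0.4735, 0.204 ])] 0.054
47.5 [190.5 193.5] [7. 9.] 0.0 [array([0.5294, 0.2807]), array([0.5281, 0.2793]), array([0.5261, 0.2772]), array([0.5243, 0.2754])] 0.056
65.5 [224.5 186.5] [9. 9.] 0.0 [array([0.5549, 0.1643]), array([0.5535, 0.1636]), array([0.5512, 0.1625]), array([0.5493, 0.1616])] 0.061
249.0 [308.5 159.5] [13. 21.] 90.0 [array([ 0.6529, -0.1257]), array([ 0.6509, -0.1248]), array([ 0.6478, -0.1233]), array([ 0.6452, -0.1221])] 0.027
59.0 [315.  159.5] [8. 9.] 0.0 [array([ 0.6531, -0.1483]), array([ 0.6511, -0.1472]), array([ 0.648 , -0.1456]), array([ 0.6454, -0.1442])] 0.027
57.5 [303. 159.] [8. 8.] 0.0 [array([ 0.6545, -0.1066]), array([ 0.6525, -0.1058]), array([ 0.6494, -0.1045]), array([ 0.6467, -0.1034])] 0.028
```

View pics/crop.png

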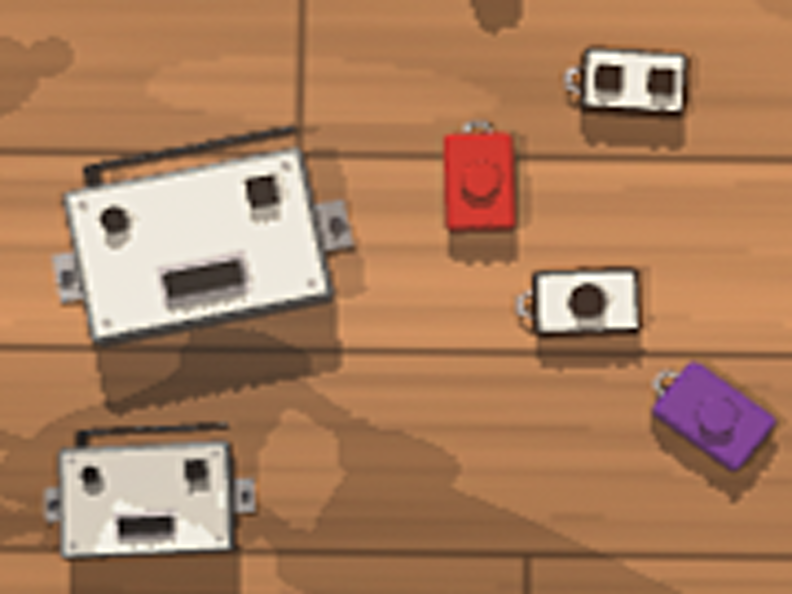

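The crop confirms it: the large receiver has its round key at crop (114,220), square key (262,192) and bar (203,280), and the pale handset has one round key at (587,300). Round ≈ (0.526,0.277), bar ≈ (0.477,0.207), handset key ≈ (0.4645,-0.088). Next I close the fingers and move above the round key.

Request:
play_rows(hand=[-1, -1, -1, -1, -1], linear=[[-37, -13.5, 8], [-37, -13.5, 8], [-37, -13.5, 8], [-37, -13.5, 8], [-37, -13.5, 8]], angular=[[0, 0, 0], [0, 0, 0], [0, 0, 0], [0, 0, 0], [0, 0, 0]], squeeze=10)

```text
time_s: 0.72
tcp_pos: [0.4635, 0.3359, 0.1596]
ee_rot: [[-0.916, 0.402, -0.0], [0.402, 0.916, -0.0], [0.0, -0.0, -1.0]]
force: [0.6, 0.4, 0.4]
gripper_width: 0.0414
grip_force: 0.0
```

```bash
cat > to.py <<'E'
import sys
from h import *
s=ctrl.get_state();t=np.array([float(a) for a in sys.argv[1:4]])
print(s['time_s'],s['tcp_pos'].round(4) if hasattr(s['tcp_pos'],'round') else s['tcp_pos'],'w',round(s['gripper_width'],4),'F',np.round(s['force'],1),'shift cm',np.round(np.array(s['ee_rot']).T@(t-np.array(s['tcp_pos']))*100,2))
E
python3 to.py .526 .277 .09
```

```text
0.725 [0.4635 0.3359 0.1596] w 0.0414 F [0.6 0.4 0.4] shift cm [-8.1  -2.88  6.96]
```

Request:
play_rows(hand=[-1, -1, -1, -1, -1], linear=[[-5, -1.8, 3], [-6, -2, 5], [-6, -2, 5], [-6, -2, 5], [-6, -2, 5]], angular=[[0, 0, 0], [0, 0, 0], [0, 0, 0], [0, 0, 0], [0, 0, 0]])

```text
time_s: 1.35
tcp_pos: [0.5091, 0.2967, 0.1121]
ee_rot: [[-0.916, 0.4, 0.002], [0.4, 0.916, 0.001], [-0.001, 0.002, -1.0]]
force: [0.8, -0.5, -0.3]
gripper_width: 0.0002
grip_force: 0.0
```

```bash
python3 to.py .526 .277 .075; python3 - <<'E'
from h import *
a=cap('top');b=cap('scene')
cv2.imwrite('pics/c2.png',np.hstack([cv2.resize(a['img'][150:250,150:250],(400,500),interpolation=cv2.INTER_CUBIC),cv2.resize(b['img'][130:240,260:350],(400,500),interpolation=cv2.INTER_CUBIC)]))
E
```

```text
1.35 [0.5091 0.2967 0.1121] w 0.0002 F [ 0.8 -0.5 -0.3] shift cm [-2.34 -1.13  3.71]
```

View pics/c2.png

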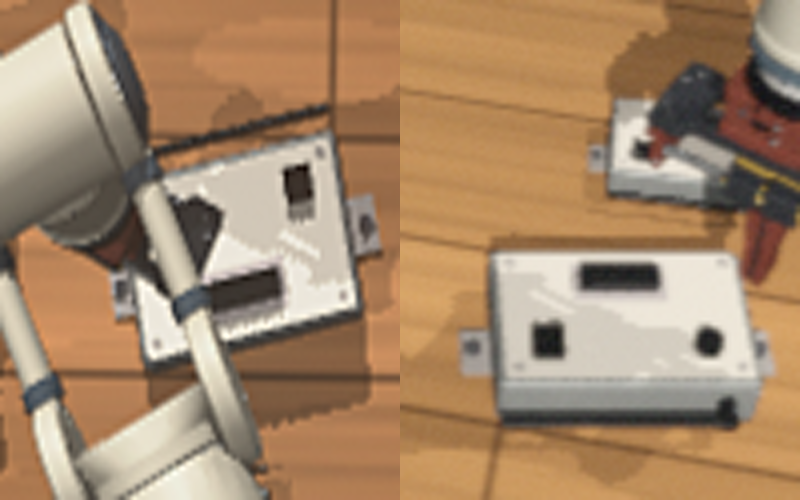

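The right half shows the scene camera: round key at crop (709,342), bar (620,276), fingertips at (758,280), all keys up. I'll cross-check the positions from this view.

```bash
python3 - <<'E'
from h import *
b=load('scene')
f=lambda x,y:(260+(x-400)*90/400-.4,130+y*110/500-.4)
for n,p,z in(('round',f(709,342),.055),('bar',f(620,276),.056),('tip',f(758,280),.112),('hs',(350*.64,281*.64),.029)): print(n,ray(b,*p,z).round(4))
print(proj(b,[.526,.277,.057]),f(709,342))
E
```

```text
round [0.5273 0.274  0.055 ]
bar [0.4795 0.2046 0.056 ]
tip [0.515  0.2978 0.112 ]
hs [ 0.4695 -0.0878  0.029 ]
[330.19812109 204.2759857 ] (329.125, 204.84)
```

Request:
play_rows(hand=[-1, -1, -1, -1], linear=[[-2.5, -1.2, 0], [-2.5, -1.2, 3], [-2.5, -1.2, 4], [-2.5, -1.2, 4]], angular=[[0, 0, 0], [0, 0, 0], [0, 0, 0], [0, 0, 0]])

```text
time_s: 1.95
tcp_pos: [0.5267, 0.2743, 0.0699]
ee_rot: [[-0.916, 0.401, -0.001], [0.401, 0.916, -0.001], [0.001, -0.001, -1.0]]
force: [0.6, 0.4, 0.1]
gripper_width: 0.0005
grip_force: 0.0
```

```bash
python3 to.py .527 .276 .0485
```

```text
1.95 [0.5267 0.2743 0.0699] w 0.0005 F [0.6 0.4 0.1] shift cm [0.04 0.17 2.14]
```

Request:
play_rows(hand=[-1, -1, -1, -1, -1], linear=[[0, 0.1, 0.8], [0, 0.1, 1.2], [0, 0.1, 1.4], [0, 0.1, 1.6], [0, 0.1, 1.6]], angular=[[0, 0, 0], [0, 0, 0], [0, 0, 0], [0, 0, 0], [0, 0, 0]])

```text
time_s: 2.58
tcp_pos: [0.5278, 0.2752, 0.0547]
ee_rot: [[-0.916, 0.402, 0.0], [0.402, 0.916, 0.0], [0.0, 0.0, -1.0]]
force: [-1.5, 0.1, 1.5]
gripper_width: 0.0004
grip_force: 1.1
```

Request:
play_rows(hand=[-1, -1, -1, -1, -1], linear=[[0, 0, 0.1], [0, 0, 0.2], [0, 0, 0.3], [0, 0, 0.4], [0, 0, 0.4]], angular=[[0, 0, 0], [0, 0, 0], [0, 0, 0], [0, 0, 0], [0, 0, 0]])

```text
time_s: 3.2
tcp_pos: [0.5279, 0.2751, 0.0503]
ee_rot: [[-0.916, 0.402, 0.0], [0.402, 0.916, 0.0], [-0.0, 0.0, -1.0]]
force: [-0.4, 1.0, 2.9]
gripper_width: 0.0005
grip_force: 0.9
```

Request:
play_rows(hand=[-1, -1, -1, -1], linear=[[0, 0, 0.05], [0, 0, 0.1], [0, 0, 0.15], [0, 0, 0.15]], angular=[[0, 0, 0], [0, 0, 0], [0, 0, 0], [0, 0, 0]])

```text
time_s: 3.7
tcp_pos: [0.528, 0.275, 0.0493]
ee_rot: [[-0.916, 0.402, 0.0], [0.402, 0.916, 0.0], [-0.0, 0.0, -1.0]]
force: [-1.3, 1.4, 4.5]
gripper_width: 0.0005
grip_force: 2.4
```

Request:
play_rows(hand=[-1, -1, -1], linear=[[0, 0, 0.05], [0, 0, 0.1], [0, 0, 0.1]], angular=[[0, 0, 0], [0, 0, 0], [0, 0, 0]])

```text
time_s: 4.08
tcp_pos: [0.528, 0.275, 0.0492]
ee_rot: [[-0.916, 0.402, 0.001], [0.402, 0.916, 0.0], [-0.001, 0.001, -1.0]]
force: [-3.4, -0.5, 8.3]
gripper_width: 0.0002
grip_force: 4.4
```

It's bottomed (force rises with no travel). Lift and move over the handset.

Request:
play_rows(hand=[-1, -1, -1, -1, -1], linear=[[0, 0, -4], [0, 0, -7], [-1.4, -5.8, -7], [-2.8, -11.6, -7], [-4.2, -17.4, -7]], angular=[[0, 0, 0], [0, 0, 0], [0, 0, 0], [0, 0, 0], [0, 0, 0]])

```text
time_s: 4.7
tcp_pos: [0.4957, 0.0969, 0.1171]
ee_rot: [[-0.916, 0.402, -0.0], [0.402, 0.916, -0.001], [0.0, -0.001, -1.0]]
force: [0.7, -1.2, 0.1]
gripper_width: 0.0005
grip_force: 0.0
```

Request:
play_rows(hand=[-1, -1, -1, -1, -1], linear=[[-1.5, -6, 0], [-3, -12, 0], [-4.7, -18.3, 0], [-4.7, -18.3, 0], [-4.7, -18.3, 0]], angular=[[0, 0, 0], [0, 0, 0], [0, 0, 0], [0, 0, 0], [0, 0, 0]])

```text
time_s: 5.32
tcp_pos: [0.4656, -0.0877, 0.1174]
ee_rot: [[-0.915, 0.403, -0.001], [0.403, 0.915, 0.0], [0.001, 0.0, -1.0]]
force: [0.5, -0.2, 1.0]
gripper_width: 0.0004
grip_force: 0.0
```

```bash
python3 to.py .466 -.088 .05; python3 - <<'E'
from h import *
a=cap('top');b=cap('scene')
cv2.imwrite('pics/c3.png',np.hstack([cv2.resize(a['img'][150:250,250:350],(400,500),interpolation=cv2.INTER_CUBIC),cv2.resize(b['img'][120:240,180:350],(400,500),interpolation=cv2.INTER_CUBIC)]))
E
```

```text
5.325 [ 0.4656 -0.0877  0.1174] w 0.0004 F [ 0.5 -0.2  1. ] shift cm [-0.05 -0.01  6.74]
```

View pics/c3.png

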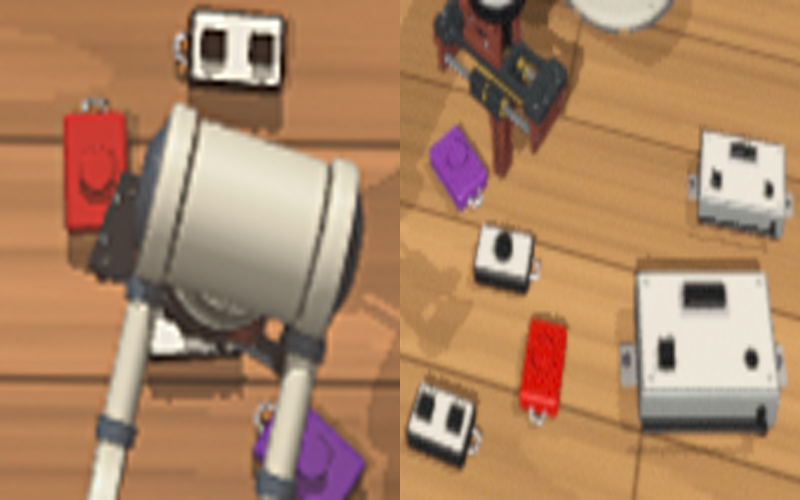

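The right half shows the handset key at crop (503,246), undisturbed, with the fingertips above it at (503,175). The round key sits visibly lower at (752,358). Descend.

Request:
play_rows(hand=[-1, -1, -1, -1, -1], linear=[[0, 0, 4], [0, 0, 7], [0, 0, 7.8], [0, 0, 8], [0, 0, 8]], angular=[[0, 0, 0], [0, 0, 0], [0, 0, 0], [0, 0, 0], [0, 0, 0]])

```text
time_s: 6.05
tcp_pos: [0.4667, -0.0874, 0.0393]
ee_rot: [[-0.916, 0.401, 0.002], [0.401, 0.916, -0.001], [-0.002, 0.0, -1.0]]
force: [0.1, 0.0, 0.1]
gripper_width: 0.0005
grip_force: 0.0
```

```bash
python3 to.py .466 -.088 .031
```

```text
6.05 [ 0.4667 -0.0874  0.0393] w 0.0005 F [0.1 0.  0.1] shift cm [ 0.04 -0.08  0.83]
```

Request:
play_rows(hand=[-1, -1, -1, -1, -1], linear=[[0, 0, 0.5], [0, 0, 0.8], [0, 0, 1.0], [0, 0, 1.2], [0, 0, 1.2]], angular=[[0, 0, 0], [0, 0, 0], [0, 0, 0], [0, 0, 0], [0, 0, 0]])

```text
time_s: 6.68
tcp_pos: [0.4661, -0.0877, 0.0263]
ee_rot: [[-0.916, 0.402, 0.001], [0.402, 0.916, -0.0], [-0.001, 0.0, -1.0]]
force: [0.5, 0.1, 3.3]
gripper_width: 0.0005
grip_force: 1.5
```

Request:
play_rows(hand=[-1, -1, -1, -1], linear=[[0, 0, 0.05], [0, 0, 0.1], [0, 0, 0.2], [0, 0, 0.25]], angular=[[0, 0, 0], [0, 0, 0], [0, 0, 0], [0, 0, 0]])

```text
time_s: 7.18
tcp_pos: [0.4662, -0.0878, 0.0251]
ee_rot: [[-0.916, 0.402, 0.001], [0.402, 0.916, -0.0], [-0.001, 0.0, -1.0]]
force: [-2.9, 0.6, 12.6]
gripper_width: 0.0003
grip_force: 6.4
```

Fully down. Lift and go to the bar key.

Request:
play_rows(hand=[-1, -1, -1, -1, -1], linear=[[0, 0, -2], [0, 0, -6], [0, 0, -9], [2.2, 5.7, -9], [4.4, 11.4, -9]], angular=[[0, 0, 0], [0, 0, 0], [0, 0, 0], [0, 0, 0], [0, 0, 0]])

```text
time_s: 7.8
tcp_pos: [0.4709, 0.0351, 0.1131]
ee_rot: [[-0.915, 0.405, -0.001], [0.405, 0.915, -0.0], [0.001, -0.0, -1.0]]
force: [0.5, 0.6, -0.5]
gripper_width: 0.0007
grip_force: 0.0
```

Request:
play_rows(hand=[-1, -1, -1, -1, -1], linear=[[2.2, 5.7, 0], [4.4, 11.4, 0], [6.2, 16.1, 0], [6.2, 16.1, 3], [6.2, 16.1, 3]], angular=[[0, 0, 0], [0, 0, 0], [0, 0, 0], [0, 0, 0], [0, 0, 0]])

```text
time_s: 8.43
tcp_pos: [0.477, 0.2065, 0.0799]
ee_rot: [[-0.916, 0.401, -0.007], [0.401, 0.916, -0.003], [0.005, -0.005, -1.0]]
force: [-0.1, -0.4, -0.2]
gripper_width: 0.0007
grip_force: 0.0
```

```bash
python3 to.py .479 .206 .065;  python3 - <<'E'
from h import *
b=cap('scene')
cv2.imwrite('pics/c4.png',cv2.resize(b['img'][110:240,170:350],(720,520),interpolation=cv2.INTER_CUBIC))
E
```

```text
8.425 [0.477  0.2065 0.0799] w 0.0007 F [-0.1 -0.4 -0.2] shift cm [-0.22  0.04  1.49]
```

View pics/c4.png

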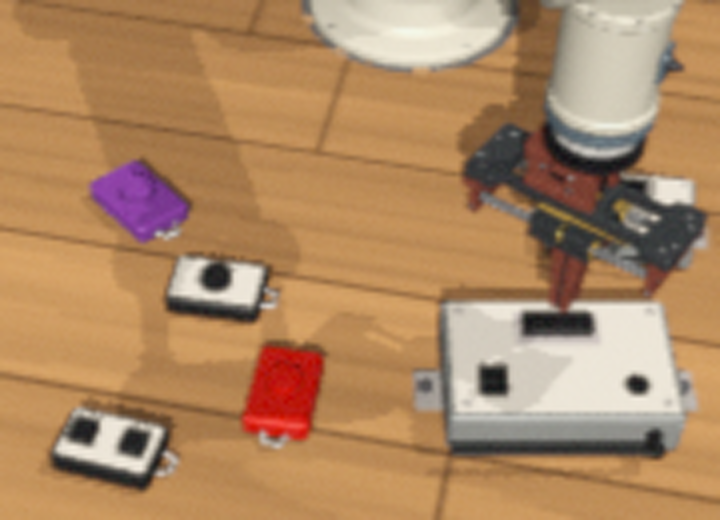

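The handset at (216,285) is in place with its key up. The fingertips at (562,300) are centred above the bar at (557,322), and the round key at (637,383) is down. Press the bar.

Request:
play_rows(hand=[-1, -1, -1, -1, -1], linear=[[-0.1, 0, 0.8], [-0.1, 0, 1.4], [-0.1, 0, 1.6], [-0.1, 0, 1.8], [-0.1, 0, 2]], angular=[[0, 0, 0], [0, 0, 0], [0, 0, 0], [0, 0, 0], [0, 0, 0]])

```text
time_s: 9.1
tcp_pos: [0.4803, 0.2063, 0.0636]
ee_rot: [[-0.916, 0.402, 0.0], [0.402, 0.916, 0.0], [-0.0, 0.0, -1.0]]
force: [0.8, -0.6, 0.5]
gripper_width: 0.0003
grip_force: 0.0
```

Request:
play_rows(hand=[-1, -1, -1, -1, -1], linear=[[0, 0, 0.4], [0, 0, 0.6], [0, 0, 0.8], [0, 0, 1.0], [0, 0, 1.0]], angular=[[0, 0, 0], [0, 0, 0], [0, 0, 0], [0, 0, 0], [0, 0, 0]])

```text
time_s: 9.72
tcp_pos: [0.4802, 0.2064, 0.0533]
ee_rot: [[-0.916, 0.402, -0.0], [0.402, 0.916, -0.0], [0.0, -0.0, -1.0]]
force: [-1.7, -1.1, 0.4]
gripper_width: 0.0007
grip_force: 0.5
```

Request:
play_rows(hand=[-1, -1, -1, -1, -1], linear=[[0, 0, 0.1], [0, 0, 0.2], [0, 0, 0.3], [0, 0, 0.4], [0, 0, 0.5]], angular=[[0, 0, 0], [0, 0, 0], [0, 0, 0], [0, 0, 0], [0, 0, 0]])

```text
time_s: 10.35
tcp_pos: [0.4803, 0.2064, 0.0492]
ee_rot: [[-0.916, 0.402, 0.0], [0.402, 0.916, 0.0], [-0.0, 0.0, -1.0]]
force: [-4.1, -1.5, 9.5]
gripper_width: 0.0007
grip_force: 4.9
```

Bottomed. Retreat straight up and settle.

Request:
play_rows(hand=[-1, -1, -1, -1, -1], linear=[[0, 0, -4], [0, 0, -9], [-3, 0, -14], [-3, 0, -14], [-3, 0, -14]], angular=[[0, 0, 0], [0, 0, 0], [0, 0, 0], [0, 0, 0], [0, 0, 0]])

```text
time_s: 10.98
tcp_pos: [0.5075, 0.1943, 0.1871]
ee_rot: [[-0.915, 0.402, -0.001], [0.402, 0.915, -0.0], [0.001, -0.001, -1.0]]
force: [-0.8, -1.0, 0.1]
gripper_width: 0.0009
grip_force: 0.0
```

```bash
python3 - <<'E'
from h import *
b=cap('scene')
cv2.imwrite('pics/c5.png',cv2.resize(b['img'][110:240,170:350],(720,520),interpolation=cv2.INTER_CUBIC))
E
```

```text
(no output)
```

View pics/c5.png

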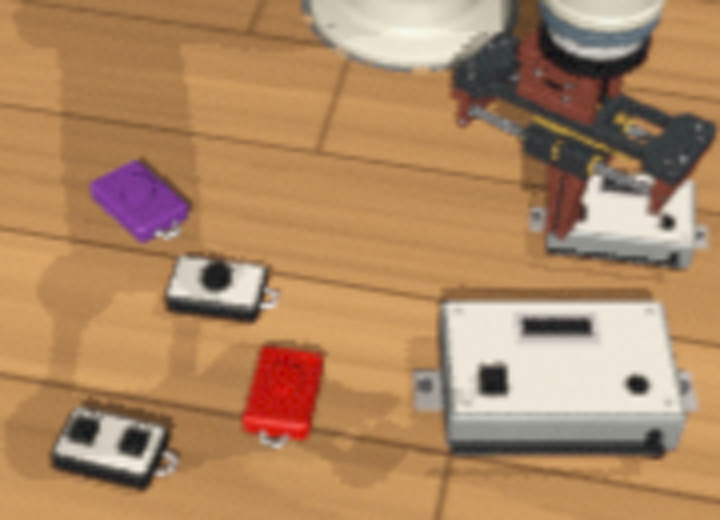

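The bar (556,327) and round key (637,384) are down, the square key (492,380) is up, and the handset at (216,285) hasn't moved.

```bash
python3 -c "
from station import ctrl
print(ctrl.finish_job())"
```

```text
the job is handed in; nothing more can be done
None
```

I pressed the round key, then the handset key, then the bar key, each fully down in that order; the final picture shows the handset key back up and the square key untouched, and the job is handed in, though no verdict came back.

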